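Set the yellow flip stop and push the board home for its cut

TASK

Get the pine board ready to be cut to length: first tip the yellow stop on the fence down with a fingertip, leaving the red and the blue stop up, then push the board with the fingertips flat against the fence and gently along it until its left end touches the yellow stop. Only push, never pick anything up, and leave the pencil, the tape measure and the square where they lie.

Things in the scene. Friction and masses are not known exactly. Their poses are not given: they have to be found in the camera images.
- cut_fence: Crosscut board fixed to the bench: pale grey base panel with a brown fence. Origin on the bench below the middle of the fence's front face; +x away from the robot, +y along the fence to the left (turned up to 0.12 rad). Base: x -125 to 55 mm, y -300 to 300, top at z 12 mm. Fence: x 0 to 30, y -280 to 280, top at z 42. Saw slot at y 30. Stops left of it, 61 mm or more apart
- yellow_carriage: Fixed mount of the yellow stop on the fence, 39 mm wide (y), up to 57 mm above the bench. Origin on the bench below the fence's front face, axes as the fence's. The stop's hinge line, along y, passes 10 mm in front of it (-x) and 50 mm above it. A black knob of 22 mm sticks out behind to x = 51 mm, no higher than 40 mm
- yellow_stop (a joint): Yellow flip stop, smooth paddle of 60 g, free hinge. 0 = down; 3.05 = up, standing on the fence, leaning back on its limit (starts 2.97 to 3.05). Pushed toward the robot (under 1 N) past about 2.65 it falls to 0 by its own weight. Up, it is 16 mm wide (y; 24 at its foot), its top 84 mm above the bench; its back face is upright, 6 to 11 mm behind the fence's front face. As it tips, its lower back edge rises to 71 mm
- yellow_face (a point): Point on the flat right-hand (-y) face of the yellow stop, which the board's end must touch; swings with the stop. Down, it is 16 mm in front of the fence, 28 mm above the bench and 8 mm to the right of the carriage's origin; the stop then takes up 2 to 30 mm in front of the fence, its underside 17 mm above the bench. It cannot be pushed along the fence
- red_carriage: Fixed mount of the red stop, the same as the yellow one
- red_stop (a joint): Red flip stop, the same as the yellow one; starts up (2.97 to 3.05) and must stay up
- blue_carriage: Fixed mount of the blue stop, the same as the yellow one
- blue_stop (a joint): Blue flip stop, the same as the yellow one; starts up (2.97 to 3.05) and must stay up
- board: Loose pine board, 64 (x) by 220 (y) by 19 mm, 0.09 to 0.18 kg, lying on the base panel in front of the fence, 9 to 19 mm off it and turned up to 0.05 rad from it, its left end at least 25 mm to the right of every stop. Origin at the centre of its underside, 12 mm above the bench; +y along it to the left, +x toward the fence
- board_left_end (a point): Centre of the left (+y) end face of the board
- board_right_end (a point): Centre of the right (-y) end face of the board
- pencil: Yellow pencil, 173 mm long (its y), 7 mm thick, lying on the base panel near its front edge, left of the middle, roughly along the fence; origin at the centre of its underside. Leave alone
- tape_measure: Yellow tape measure, 36 x 79 mm, 62 mm high, standing on the bench behind the right half of the fence; origin at the centre of its underside. Leave alone
- combination_square: Steel combination square, 70 x 300 mm, 15 mm high, lying on the bench to the right of the base panel; origin at the centre of its underside. Leave alone

How it is judged (in metres and radians):
On the way:
1. the yellow stop is down while the board's left end is still more than 5 mm short of it (value of joint yellow_stop below 0.06 rad and y of board_left_end in the frame of yellow_face below -0.005 m), for 0.2 s.
At the end, for the whole second after the job is handed in: The yellow stop is down (within 0.06 rad), the red and blue stops are still up (above 2.6 rad), and the board lies at rest flat on the base, its left end within 3 mm of the yellow stop's face and its back edge within 3 mm of the fence at both ends (value of joint yellow_stop below 0.06 rad and value of joint each of red_stop, blue_stop above 2.6 rad and y of board_left_end in the frame of yellow_face between -0.003 and 0.003 m and x of each of board_left_end, board_right_end in the frame of cut_fence above -0.035 m and z of board in the frame of cut_fence below 0.014 m and angle between board's own z axis and vertical below 0.03 rad and linear speed of board below 0.01 m/s); the robot touches nothing.
It fails at once if the board is lifted or tipped (more than 8 mm or 0.15 rad) (z of board in the frame of cut_fence above 0.02 m or angle between board's own z axis and vertical above 0.15 rad).
It fails at once if the red or the blue stop is tipped (below 2.6 rad) (value of joint any of red_stop, blue_stop below 2.6 rad).
It fails at once if the board is rammed against the stop (more than 30 N) (contact force between board and yellow_carriage above 30 N).
It fails at once if the pencil, the tape measure or the square is moved by more than 15 mm (distance of any of pencil, tape_measure, combination_square from where it was at the start of the episode above 0.015 m).
It also fails if it takes over 58 s, if anything falls off the work surface, if the arm or the gripper's body presses on something with over 40 N, if the wrist force passes 120 N, or if a joint passes its speed limit or range.

ROBOT

A 6-joint arm with a two-finger parallel gripper is mounted at the origin on a cart in front of the work surface, level with it; the furniture and walls round the work are solid. World frame = base frame: x ahead of the robot, y to its left, z up, the work surface at z = 0. Lengths are in mm, angles in degrees, forces in N, time in s.
With the tool pointing down it reaches from about 350 to 850 mm from the base axis. Payload 8.1 kg.
Tool frame: the origin (TCP) lies midway between the tips of the shut fingers; the grasp point (between the pads) lies 19 mm behind it; z points along the fingers, y is the line along which they close (so a half turn about z gives the same grasp; the last joint's range is limited). The gripper opens to 85 mm and grips with 20 to 120 N. Pads are 22 mm wide; open, the fingers measure 114 mm over their backs; the gripper's body (76 mm by 85 mm) begins 54 mm behind the grasp point. The pads swing forward as they close: fully open they stand 13 mm farther back than shut.
Start: joints at [-79.492, 7.471, 85.268, -0, 87.261, -4.893], TCP at [159.365, -578.453, 202.092] pointing down, gripper open.
Joint ranges: [-169.43, 169.43], [-51.17, 129.36], [1.28, 143.12], [-76.62, 256.62], [0, 156.53], [-152.29, 152.29]. Speed limits (degrees/s): [136.94, 136.94, 159.86, 180, 180, 180].

INTERFACE

Orientations are given as [roll, pitch, yaw] about the fixed x, y, z axes, in that order (R = Rz(yaw) Ry(pitch) Rx(roll)).
In Python, from bench import r gives the robot as it stands.
- The arm moves only by the tool send_rows, never from a script. Its argument "increments" is a list of rows, each a list of 6 numbers: the shift along the tool's x, y, z in mm, then the turn, a rotation vector about the tool's x, y, z in rad. A call has 1 to 5 rows; each row shifts and turns the commanded pose from where the row before left it, along the tool's axes as they then stand; what a row does not reach is not made up. A row lasts 1/8 s, in which the tool goes at most 62.5 mm and 10.7 degrees, less where a joint would pass 70% of its speed; a pose out of reach is approached as far as the arm can. A call is refused whole if a number of a shift passes 62.5 or a number of a turn 0.188, either way. A call with a gripper value outside its range is refused whole. "grip" is the closure, from -1 (fully open) to 1 (shut), set as the call begins (left out, the last holds). The fingers move at their own pace and stop on an object; "grip_force" is the grip in N (left out, the last holds). Time passes only in rows, so rows that do not move let the fingers close. It gives the time, the measured TCP pose, the force, the opening and the grip force at its end, in the units of the state.
- r.sense(): the state, without advancing time (a new reading comes with each control period).
- r.snapshot(name): name is "scene" or "top" or "wrist"; returns a dict with "img" (400x640x3 uint8, blue, green, red), "z_map" (400x640 float32, mm along the optical axis (not along the pixel's ray), 0 where there is no reading), "fx", "fy", "cx", "cy" (pixels), "D" ([k1, k2, p1, p2, k3] as OpenCV has them; the pictures are not rectified), "view" (4x4, takes a point from world to camera coordinates). Camera axes: x right, y down, z forward; pixel columns grow to the right and rows downward; lengths in mm; the calibration is good to about 2 mm. A picture is of the moment at which its call begins.
- r.hand_in(): hands the job in; it is judged then, once.
The state is a dict: "time": time; "joint_pos": joint angles; "qd": joint speeds; "joint_efforts": joint torques, N m; "tool_pos": TCP position; "tcp_rot": TCP orientation; "ft_force": force on the tool from outside, world axes, zero at the start; "wrist_torque": the same for the moment, N m; "finger_gap": finger opening in mm; "grip_force": force on a finger pad.
Only numpy, scipy, OpenCV 4.12 (cv2) and the standard library are available. Lean on these libraries where they do the work, as an engineer would, in place of code of your own. Each camera call takes 0.05 s, during which the arm holds its last target. There are 200 camera calls.

## Working session

There is one attempt and no reset: what is moved stays moved. The work goes in short steps, Python scripts to look and compute and a tool call to move; the robot and the scene stay as the last step left them, time stands still between calls to the robot, and variables do not carry over. Pictures are saved under pics/ and viewed, at most 10 in all, crops included, and the job is handed in when it is done.

Besides the shell and the picture viewer there is one more tool, called after "Request:" as name(argument=value, ...) on one line, values as JSON. send_rows: Moves the arm, as the interface text tells. Its arguments: {"type":"object","properties":{"increments":{"type":"array"},"grip":{"type":"number"},"grip_force":{"type":"number"}},"required":["increments"]}

```bash
mkdir -p pics; ls; python3 - <<'E'
from bench import r
import cv2,pickle
d={}
for n in ("scene","top"):
    s=r.snapshot(n); d[n]=s; cv2.imwrite(f"pics/{n}0.png",s["img"])
pickle.dump(d,open("s0.pkl","wb"))
s=r.sense(); print(s)
print(d["top"]["view"],d["top"]["fx"])
E
```

```text
pics
{'time': 0.1, 'joint_pos': array([-7.94913239e+01,  7.51140666e+00,  8.53232347e+01, -1.60473704e-03,
        8.72629246e+01, -4.89234477e+00]), 'qd': array([-0.05733231, -0.05916211, -0.19369165, -0.04934017,  0.00241954,
       -0.06592858]), 'joint_efforts': array([ 1.20329729e-03, -5.70952570e+01, -5.01940978e+01, -1.92695234e-04,
        8.09948804e-03, -4.66503423e-05]), 'tool_pos': array([ 159.26052635, -577.90201355,  201.14099662]), 'tcp_rot': array([-1.79902653e+02, -6.72385466e-03,  1.54010931e+01]), 'ft_force': array([ 0.24306908,  0.30137448, -0.4075742 ]), 'wrist_torque': array([-0.0273327 ,  0.07299316, -0.00062609]), 'grip_force': 0.0, 'finger_gap': 85.34400890568145}
[[ 2.25228923e-02 -9.99744566e-01 -1.87670562e-03 -6.96018466e+01]
 [-9.96381386e-01 -2.22931592e-02 -8.20191965e-02  5.23103930e+02]
 [ 8.19564083e-02  3.71722408e-03 -9.96628983e-01  1.02573836e+03]
 [ 0.00000000e+00  0.00000000e+00  0.00000000e+00  1.00000000e+00]] 409.0944880825511
```

View pics/top0.png

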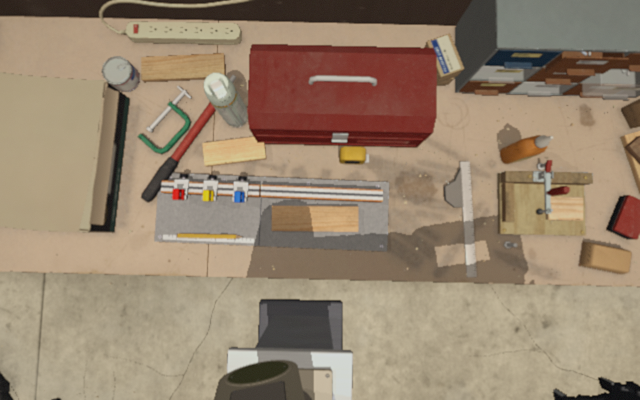

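View pics/scene0.png

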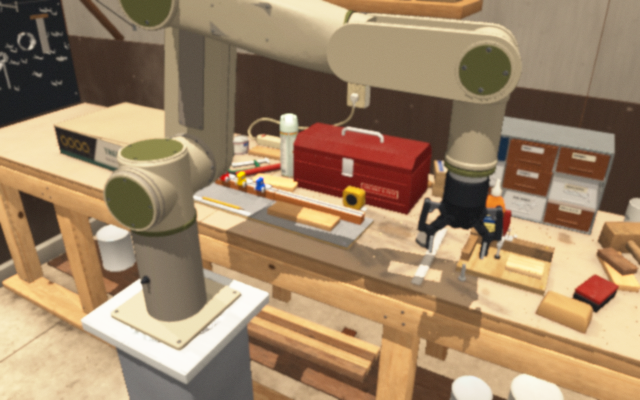

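The top view shows the red, yellow and blue stops at about (180,188), (209,188) and (240,188). The board is centred at (315,219), the pencil at (207,236) and the tape at (353,154). Next I'll convert these to world positions.

```bash
cat > h.py <<'E'
import numpy as np,cv2
def world(s,uv,depth=None,z=None):
    """pixels -> world, by depth map or by plane of height z"""
    uv=np.asarray(uv,float).reshape(-1,2)
    K=np.array([[s["fx"],0,s["cx"]],[0,s["fy"],s["cy"]],[0,0,1]])
    n=cv2.undistortPoints(uv[:,None],K,np.array(s["D"],float))[:,0]
    ray=np.c_[n,np.ones(len(n))]; V=np.asarray(s["view"]); R,t=V[:3,:3],V[:3,3]
    c=-R.T@t; d=ray@R
    if z is not None: return c+d*((z-c[2])/d[:,2])[:,None]
    p=np.round(uv).astype(int); dz=s["z_map"][p[:,1],p[:,0]]
    return c+d*dz[:,None]
def proj(s,P):
    K=np.array([[s["fx"],0,s["cx"]],[0,s["fy"],s["cy"]],[0,0,1]]);V=np.asarray(s["view"])
    return cv2.projectPoints(np.asarray(P,float).reshape(-1,1,3),cv2.Rodrigues(V[:3,:3])[0],V[:3,3],K,np.array(s["D"],float))[0][:,0]
def cloud(s,box=None):
    h,w=s["z_map"].shape
    u0,v0,u1,v1=box or (0,0,w,h)
    g=np.stack(np.meshgrid(np.arange(u0,u1),np.arange(v0,v1)),-1).reshape(-1,2)
    P=world(s,g); ok=s["z_map"][g[:,1],g[:,0]]>0
    hsv=cv2.cvtColor(s["img"],cv2.COLOR_BGR2HSV)[g[:,1],g[:,0]].astype(int)
    return P[ok],hsv[ok],g[ok]
E
python3 - <<'E'
import pickle,numpy as np,cv2
from h import *
s=pickle.load(open("s0.pkl","rb"))["top"]
P,H,g=cloud(s,(140,140,400,260))
for n,m in dict(red=((H[:,0]<6)|(H[:,0]>174))&(H[:,1]>170)&(g[:,1]>172)&(g[:,1]<205),yellow=(abs(H[:,0]-27)<6)&(H[:,1]>180)&(g[:,1]>172)&(g[:,1]<205),blue=(abs(H[:,0]-112)<10)&(H[:,1]>150)).items():
    print(n,m.sum(),np.median(P[m],0).round(1),P[m].min(0).round(),P[m].max(0).round())
m=(P[:,2]>35)&(P[:,2]<48)&(g[:,1]>172)&(g[:,1]<205)
print("fence",m.sum(),P[m].min(0),P[m].max(0)); mm=P[m]; print(np.polyfit(mm[:,1],mm[:,0],1))
m=(P[:,2]>24)&(P[:,2]<38)&(g[:,1]>203)&(g[:,0]>260)
b=P[m]; print("board",m.sum(),np.median(b[:,2]),cv2.minAreaRect(b[:,:2].astype(np.float32)))
for uv in [(155,200),(200,210),(389,240),(207,236)]: print(uv,world(s,uv).round(1))
E
```

```text
red 94 [538.2 278.8  80.2] [527. 273.  54.] [550. 290.  86.]
yellow 84 [536.1 206.8  80.9] [524. 199.  56.] [548. 217.  86.]
blue 84 [535.1 129.6  81.3] [523. 123.  54.] [548. 140.  86.]
fence 2608 [ 524.06825783 -222.89793009   35.03522622] [592.79307748 355.52463007  47.9921517 ]
[3.14985782e-02 5.54100439e+02]
board 2193 29.834889650192963 ((487.81671142578125, -55.03913116455078), (63.64896011352539, 218.9413604736328), 1.2546955347061157)
(155, 200) [[528.3 366.   -2.4]]
(200, 210) [[503.8 242.8  10.5]]
(389, 240) [[ 437.6 -248.2   -0.7]]
(207, 236) [[437.3 219.6  18.3]]
```

Request:
send_rows(increments=[[0,0,-20,0,0,0.15],[0,0,-20,0,0,0.15],[26,-53,0,0,0,0],[26,-53,0,0,0,0],[26,-53,0,0,0,0]], grip=1)

```text
time: 0.72
tool_pos: [242.7, -420.2, 241.5]
tcp_rot: [-179.9, 0.0, -1.8]
ft_force: [1.2, 0.1, -0.2]
finger_gap: -0.1
grip_force: 0.0
```

Request:
send_rows(increments=[[26,-53,0,0,0,0],[26,-53,0,0,0,0],[26,-53,0,0,0,0],[26,-53,0,0,0,0],[26,-53,0,0,0,0]])

```text
time: 1.35
tool_pos: [380.9, -159.3, 241.9]
tcp_rot: [180.0, -0.0, -1.8]
ft_force: [1.4, -0.1, 0.1]
finger_gap: 0.1
grip_force: 0.0
```

Request:
send_rows(increments=[[26,-53,0,0,0,0],[26,-53,0,0,0,0],[26,-53,0,0,0,0],[0,0,0,0,0,0]])

```text
time: 1.85
tool_pos: [463.9, -0.9, 241.4]
tcp_rot: [-179.9, 0.1, -1.5]
ft_force: [-0.8, -0.6, 0.6]
finger_gap: -0.2
grip_force: 0.0
```

```bash
python3 - <<'E'
from bench import r
import cv2,pickle,numpy as np
from h import *
w=r.snapshot("wrist"); cv2.imwrite("pics/w1.png",w["img"]); pickle.dump(w,open("w1.pkl","wb"))
s=r.sense(); print(s["time"],s["tool_pos"],s["tcp_rot"],s["ft_force"])
V=w["view"]; print("cam",-V[:3,:3].T@V[:3,3],V[2,:3],w["fx"])
P,H,g=cloud(w)
yel=(abs(H[:,0]-27)<6)&(H[:,1]>170)&(P[:,2]>50)
for n,m in dict(red=((H[:,0]<6)|(H[:,0]>174))&(H[:,1]>170)&(P[:,2]>50)&(P[:,0]<570),yellow=yel,blue=(abs(H[:,0]-112)<10)&(H[:,1]>150)&(P[:,2]>50)).items():
    if m.sum(): print(n,m.sum(),np.median(P[m],0).round(1),np.percentile(P[m],2,axis=0).round(1),np.percentile(P[m],98,axis=0).round(1))
E
```

```text
1.9 [463.33656406  -2.9358991  241.43006483] [-1.79997826e+02  8.94135089e-02 -1.54853458e+00] [-0.70705775 -0.09887781 -0.08949132]
cam [542.8878025   -4.07646948 412.99412482] [-0.30938127  0.00878351 -0.95089751] 319.50006962307566
red 1076 [537.7 275.4  76.8] [523.  270.1  52.1] [550.7 287.9  84.9]
yellow 640 [535.6 203.7  82.4] [479.   -7.4  55.4] [548.  214.6 353.1]
blue 559 [531.9 128.7  82.9] [474.5 -15.6  56.8] [546.  138.5 362.7]
```

View pics/w1.png

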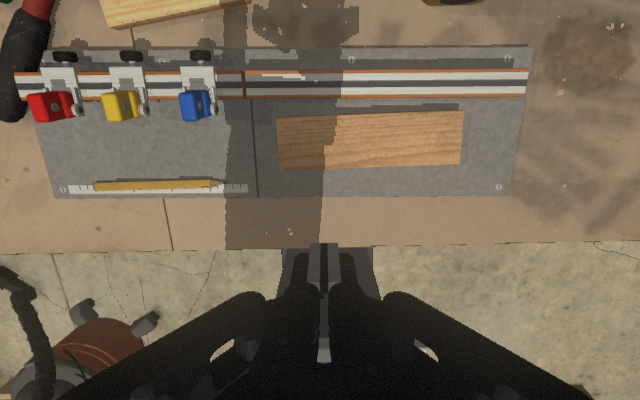

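The wrist view shows everything clearly: red (50,107), yellow (120,107), blue (195,105), the board from (277,117) to (463,165), and the pencil at (155,185). I'll fit the geometry from this picture.

```bash
python3 - <<'E'
import pickle,cv2,numpy as np
from h import *
w=pickle.load(open("w1.pkl","rb"))
P,H,g=cloud(w,(0,30,560,215))
# fence front: per-column transition from z~42 to z~12
m=(abs(P[:,2]-42)<5)&(P[:,1]<90)&(P[:,1]>-220)&(P[:,0]>500)&(P[:,0]<580); F=P[m]
b=np.round(F[:,1]/10); lo=np.array([[F[b==k][:,1].mean(),np.percentile(F[b==k][:,0],2),np.percentile(F[b==k][:,0],98)] for k in np.unique(b) if (b==k).sum()>20])
pf=np.polyfit(lo[:,0],lo[:,1],1); print("front",pf,"back",np.polyfit(lo[:,0],lo[:,2],1),"z",np.median(F[:,2]))
yaw=-np.arctan(pf[0]); print("yaw",np.degrees(yaw))
for n,m in dict(red=((H[:,0]<6)|(H[:,0]>174))&(H[:,1]>170),yellow=(abs(H[:,0]-27)<6)&(H[:,1]>170)&(g[:,1]<140),blue=(abs(H[:,0]-112)<10)&(H[:,1]>150)).items():
    m=m&(P[:,2]>78)&(P[:,2]<90)&(P[:,0]<570)&(P[:,0]>500)
    print(n,m.sum(),"top",np.median(P[m],0).round(1),np.percentile(P[m],3,axis=0).round(1),np.percentile(P[m],97,axis=0).round(1),np.polyval(pf,np.median(P[m][:,1])))
    y=np.median(P[m][:,1]);c=(abs(P[:,2]-55.5)<3)&(H[:,1]<80)&(abs(P[:,1]-y)<30)&(P[:,0]<575)
    print("  carriage",c.sum(),np.percentile(P[c],[2,50,98],axis=0).round(1).tolist())
m=(abs(P[:,2]-31)<4)&(P[:,1]<80)&(P[:,0]<np.polyval(pf,P[:,1])-3)&(H[:,1]>60)&(P[:,0]>430)
print("board",m.sum(),np.median(P[m][:,2]),cv2.minAreaRect(P[m][:,:2].astype(np.float32)))
(c,sz,a)=cv2.minAreaRect(P[m][:,:2].astype(np.float32)); print(cv2.boxPoints((c,sz,a)).round(1))
m=(P[:,2]<20)&(P[:,2]>5)&(g[:,1]>110)&(H[:,1]<40); print("panel z",np.median(P[m][:,2]))
m=(P[:,0]>590); print("tall behind",[ (P[m&(P[:,2]>t)][:,:2].min(0).round() if (m&(P[:,2]>t)).any() else None) for t in (40,100)])
E
```

```text
front [1.78017335e-02 5.37968193e+02] back [1.78691070e-02 5.66813504e+02] z 42.04588730094508
yaw -1.0198564763535087
red 500 top [536.6 279.5  82.7] [523.6 274.2  78.8] [548.2 288.6  84.8] 542.9431692976997
  carriage 70 [[526.7, 263.3, 52.6], [532.9, 265.9, 55.1], [538.2, 269.6, 58.1]]
yellow 425 top [535.5 207.2  83.1] [522.2 201.3  79.7] [547.1 214.6  84.8] 541.6571604065961
  carriage 59 [[525.8, 190.2, 52.7], [531.3, 193.2, 55.3], [536.4, 195.7, 57.7]]
blue 392 top [533.6 131.5  83.1] [520.9 125.4  80.9] [545.3 138.4  84.9] 540.3091357265455
  carriage 70 [[523.9, 113.4, 52.6], [530.1, 116.7, 55.1], [549.3, 139.0, 58.1]]
board 9943 30.895026413173866 ((486.96759033203125, -56.05323791503906), (64.3699722290039, 219.96324157714844), 0.8218410015106201)
[[ 453.2   53.5]
 [ 456.4 -166.5]
 [ 520.7 -165.6]
 [ 517.6   54.4]]
panel z 11.900432498020791
tall behind [array([591., 207.]), None]
```

Request:
send_rows(increments=[[21,-43,10,0,0,0],[21,-43,10,0,0,0],[21,-43,10,0,0,0],[22,-43,10,0,0,0],[22,-42,10,0,0,0]])

```text
time: 2.52
tool_pos: [577.8, 205.2, 191.7]
tcp_rot: [180.0, 0.0, -1.9]
ft_force: [-0.2, -0.2, 0.1]
finger_gap: 0.2
grip_force: 0.0
```

Request:
send_rows(increments=[[0,0,35,0,0,0],[0,0,35,0,0,0],[0,0,0,0,0,0]])

```text
time: 2.9
tool_pos: [574.4, 203.4, 118.2]
tcp_rot: [179.9, 0.4, -1.9]
ft_force: [-0.2, -0.1, 0.2]
finger_gap: 0.1
grip_force: 0.0
```

Request:
send_rows(increments=[[0,-4,21,0,0,0],[0,0,20,0,0,0],[0,0,0,0,0,0]])

```text
time: 3.28
tool_pos: [575.6, 209.3, 78.8]
tcp_rot: [179.9, 0.2, -1.8]
ft_force: [-1.1, -0.3, 0.3]
finger_gap: -0.3
grip_force: 0.0
```

Request:
send_rows(increments=[[-8,0,0,0,0,0],[-7,0,0,0,0,0],[-7,0,0,0,0,0],[-6,0,0,0,0,0],[0,0,0,0,0,0]])

```text
time: 3.9
tool_pos: [548.8, 210.9, 81.3]
tcp_rot: [-180.0, -0.0, -1.8]
ft_force: [-0.0, -0.5, 0.8]
finger_gap: -0.0
grip_force: 0.0
```

```bash
python3 - <<'E'
from bench import r
import cv2
w=r.snapshot("wrist"); cv2.imwrite("pics/w2.png",w["img"])
E
```

```text
(no output)
```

View pics/w2.png

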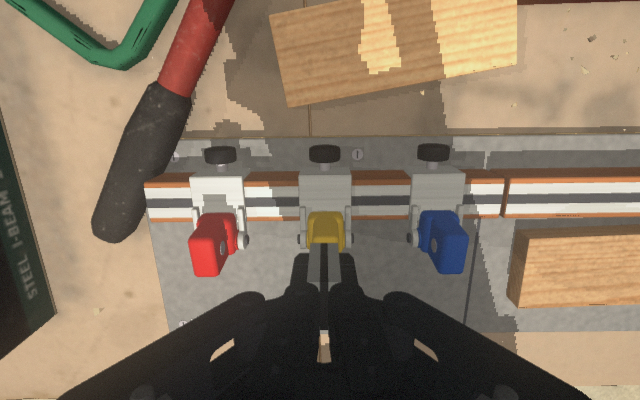

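The yellow patch at (326,230) no longer stands up like red (212,245) and blue (442,240), so it has probably fallen. I'll raise the tool and check.

Request:
send_rows(increments=[[0,0,-40,0,0,0],[0,5,-40,0,0,0],[-15,50,-25,0,0,0],[-15,50,-25,0,0,0],[-15,50,0,0,0,0]])

```text
time: 4.58
tool_pos: [500.6, 55.9, 214.1]
tcp_rot: [-180.0, -0.3, -1.8]
ft_force: [0.5, -0.7, -0.9]
finger_gap: 0.2
grip_force: 0.0
```

Request:
send_rows(increments=[[-30,25,0,0,0,-0.01],[0,0,0,0,0,0]], grip=-0.4)

```text
time: 4.82
tool_pos: [467.6, 31.6, 211.3]
tcp_rot: [180.0, -0.0, -1.4]
ft_force: [1.2, 0.1, 0.6]
finger_gap: 35.8
grip_force: 0.0
```

```bash
cat > look.py <<'E'
import sys,pickle,cv2,numpy as np
from bench import r
from h import *
n=sys.argv[1]; w=r.snapshot("wrist"); cv2.imwrite(f"pics/{n}.png",w["img"]); pickle.dump(w,open(n+".pkl","wb"))
s=r.sense(); print(s["time"],s["tool_pos"].round(1),s["tcp_rot"].round(2),s["ft_force"].round(1),s["finger_gap"])
P,H,g=cloud(w)
P,H,g=[a[(P[:,0]<575)&(P[:,0]>430)&(P[:,2]<95)] for a in (P,H,g)]
m=(abs(P[:,2]-42)<5)&(P[:,1]<90)&(P[:,1]>-220)&(P[:,0]>500); F=P[m]
b=np.round(F[:,1]/10); lo=np.array([[F[b==k][:,1].mean(),np.percentile(F[b==k][:,0],2)] for k in np.unique(b) if (b==k).sum()>20])
pf=np.polyfit(lo[:,0],lo[:,1],1) if len(lo)>3 else [.0178,538]; print("front",pf)
for nm,m in dict(red=((H[:,0]<6)|(H[:,0]>174))&(H[:,1]>170),yellow=(abs(H[:,0]-27)<6)&(H[:,1]>170)&(P[:,0]>490)&(P[:,1]>150),blue=(abs(H[:,0]-112)<10)&(H[:,1]>150)).items():
    if m.sum()>20: print(nm,m.sum(),np.percentile(P[m],[2,50,98],axis=0).round(1).tolist())
m=(abs(P[:,2]-30.5)<3.5)&(P[:,0]<np.polyval(pf,P[:,1])+0)&(H[:,1]>60)&(H[:,0]<24)
if m.sum()>100:
    box=cv2.minAreaRect(P[m][:,:2].astype(np.float32)); print("board",m.sum(),box); B=cv2.boxPoints(box); print(np.c_[B,B[:,0]-np.polyval(pf,B[:,1])].round(1).tolist())
E
python3 look.py w3
```

```text
4.875 [468.5  32.4 211.5] [-1.80e+02 -7.00e-02 -1.33e+00] [-0.5 -0.2  0.5] 43.24853585598446
front [1.90996969e-02 5.38121175e+02]
red 1259 [[523.6, 270.2, 51.7], [538.3, 275.3, 76.9], [550.6, 288.1, 84.8]]
yellow 652 [[522.0, 197.4, 56.2], [535.5, 205.3, 82.6], [548.2, 215.0, 85.1]]
blue 312 [[520.1, 128.9, 80.6], [532.8, 134.1, 83.1], [545.6, 138.9, 85.3]]
board 11496 ((494.57781982421875, 106.93701171875), (549.4420776367188, 76.57659149169922), 87.3814926147461)
[[443.8, -165.7, -91.2], [520.3, -169.2, -14.6], [545.4, 379.6, 0.0], [468.9, 383.1, -76.6]]
```

View pics/w3.png

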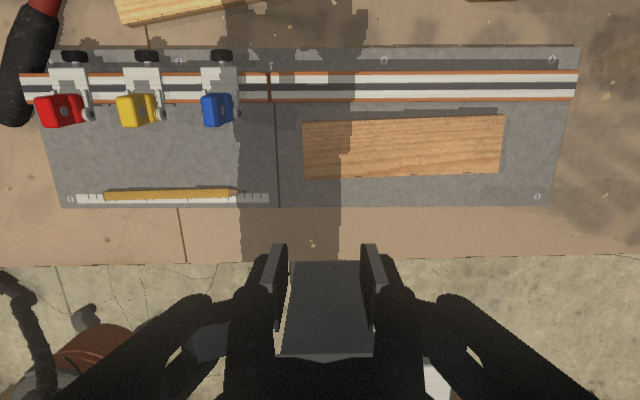

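Yellow is still standing, because the tip was at z≈81 and stopped too short. I'll go back lower and push farther.

Request:
send_rows(increments=[[21,-36,10,0,0,0],[21,-36,10,0,0,0],[21,-36,10,0,0,0],[22,-36,10,0,0,0],[22,-35,10,0,0,0]], grip=1)

```text
time: 5.5
tool_pos: [580.5, 212.4, 160.4]
tcp_rot: [-180.0, -0.0, -1.2]
ft_force: [-0.3, 0.5, 0.4]
finger_gap: -0.3
grip_force: 0.0
```

Request:
send_rows(increments=[[0,0,40,0,0,0],[0,0,30,0,0,0],[0,0,15,0,0,0],[0,0,0,0,0,0],[0,0,0,0,0,0]])

```text
time: 6.12
tool_pos: [580.5, 210.3, 77.8]
tcp_rot: [-180.0, -0.1, -1.2]
ft_force: [-0.5, 0.8, 1.1]
finger_gap: -0.1
grip_force: 0.0
```

Request:
send_rows(increments=[[-8,3,3,0,0,0],[-10,0,0,0,0,0],[-8,0,0,0,0,0],[-8,0,0,0,0,0],[-8,0,0,0,0,0]])

```text
time: 6.75
tool_pos: [536.7, 207.8, 73.2]
tcp_rot: [-180.0, -0.0, -1.2]
ft_force: [1.1, 0.2, 0.1]
finger_gap: -0.2
grip_force: 0.0
```

Request:
send_rows(increments=[[-6,0,0,0,0,0],[0,0,0,0,0,0]])

```text
time: 7.0
tool_pos: [530.9, 208.0, 73.1]
tcp_rot: [180.0, 0.0, -1.2]
ft_force: [-0.3, -0.2, -0.7]
finger_gap: -0.2
grip_force: 0.0
```

Request:
send_rows(increments=[[0,0,-40,0,0,0],[0,5,-40,0,0,0],[-10,50,-35,0,0,0],[-10,50,-25,0,0,0],[-10,50,0,0,0,0]])

```text
time: 7.62
tool_pos: [499.5, 52.2, 216.3]
tcp_rot: [180.0, -0.3, -1.2]
ft_force: [-0.3, -1.1, 0.2]
finger_gap: -0.1
grip_force: 0.0
```

Request:
send_rows(increments=[[-30,20,0,0,0,0],[0,0,0,0,0,0]], grip=-0.4)

```text
time: 7.88
tool_pos: [466.8, 32.8, 213.3]
tcp_rot: [180.0, -0.0, -1.4]
ft_force: [-1.0, 1.4, 0.2]
finger_gap: 35.9
grip_force: 0.0
```

```bash
sed -i 's/(H\[:,0\]<24)/(H[:,0]<24)\&(P[:,1]<195)\&(P[:,1]>-250)/' look.py; python3 look.py w4
```

```text
7.925 [467.7  33.6 213.5] [-1.7999e+02 -7.0000e-02 -1.3200e+00] [-0.4  0.4  0.3] 43.238998900379144
front [1.84276456e-02 5.38047675e+02]
red 1228 [[523.5, 270.3, 51.5], [538.3, 275.4, 77.2], [550.2, 288.0, 84.7]]
yellow 625 [[522.0, 197.5, 56.7], [535.5, 205.4, 82.7], [548.2, 215.1, 85.0]]
blue 310 [[520.0, 128.9, 80.8], [533.4, 134.1, 83.2], [545.6, 138.8, 85.2]]
board 11397 ((487.0735778808594, -56.489418029785156), (64.35661315917969, 220.5660858154297), 0.7482492923736572)
[[453.5, 53.4, -85.6], [456.3, -167.2, -78.6], [520.7, -166.3, -14.3], [517.8, 54.2, -21.2]]
```

Yellow still reads as standing. I'll repeat the push and look at it mid-way.

Request:
send_rows(increments=[[22,-36,10,0,0,0],[22,-36,10,0,0,0],[22,-36,10,0,0,0],[22,-36,10,0,0,0],[22,-34,10,0,0,0]], grip=1)

```text
time: 8.55
tool_pos: [582.5, 212.4, 162.3]
tcp_rot: [-180.0, -0.0, -1.1]
ft_force: [0.4, 0.6, -0.1]
finger_gap: 0.1
grip_force: 0.0
```

Request:
send_rows(increments=[[0,0,40,0,0,0],[0,0,30,0,0,0],[0,2,16,0,0,0],[0,0,0,0,0,0]])

```text
time: 9.05
tool_pos: [580.6, 207.9, 75.7]
tcp_rot: [180.0, 0.1, -1.2]
ft_force: [-0.0, 0.2, 0.1]
finger_gap: -0.3
grip_force: 0.0
```

Request:
send_rows(increments=[[-8,0,0,0,0,0],[-8,0,0,0,0,0],[-8,0,0,0,0,0],[0,0,0,0,0,0]])

```text
time: 9.55
tool_pos: [556.9, 208.5, 77.7]
tcp_rot: [-180.0, -0.0, -1.2]
ft_force: [-0.1, -0.0, -0.1]
finger_gap: 0.2
grip_force: 0.0
```

```bash
cat > yl.py <<'E'
import sys,pickle
from bench import r
from h import *
n=sys.argv[1]; w=r.snapshot("wrist"); pickle.dump(w,open(n+".pkl","wb"))
print(r.sense()["tool_pos"].round(1))
P,H,g=cloud(w,(200,100,450,330))
m=(abs(H[:,0]-27)<6)&(H[:,1]>170)&(P[:,0]>480)&(P[:,0]<580)&(abs(P[:,1]-208)<30); print("yellow",m.sum(),np.percentile(P[m],[2,50,98],axis=0).round(1).tolist())
m=(H[:,2]<70)&(P[:,2]>60)&(P[:,2]<110)&(abs(P[:,1]-208)<25); print("finger",m.sum(),np.percentile(P[m],[0,2,50,98],axis=0).round(1).tolist())
cv2.imwrite(f"pics/{n}.png",cv2.resize(w["img"][120:340,180:480],None,fx=2,fy=2))
E
python3 yl.py w5
```

```text
[557.2 208.5  77.6]
yellow 8 [[534.1, 196.9, 54.6], [540.1, 198.0, 57.8], [550.5, 216.1, 61.3]]Traceback (most recent call last):
  File "yl.py", line 8, in <module>
    m=(H[:,2]<70)&(P[:,2]>60)&(P[:,2]<110)&(abs(P[:,1]-208)<25); print("finger",m.sum(),np.percentile(P[m],[0,2,50,98],axis=0).round(1).tolist())
                                                                                        ~~~~~~~~~~~~~^^^^^^^^^^^^^^^^^^^^^^^^^
    return _quantile_unchecked(
        a, q, axis, out, overwrite_input, method, keepdims, weights)
    return _ureduce(a,
                    func=_quantile_ureduce_func,
    ...<5 lines>...
                    overwrite_input=overwrite_input,
                    method=method)
    r = func(a, **kwargs)
    result = _quantile(arr,
                       quantiles=q,
    ...<2 lines>...
                       out=out,
                       weights=wgt)
    slices_having_nans = np.isnan(arr[-1, ...])
                                  ~~~^^^^^^^^^
IndexError: index -1 is out of bounds for axis 0 with size 0
```

Request:
send_rows(increments=[[-8,0,0,0,0,0],[-8,0,0,0,0,0],[-8,0,0,0,0,0],[0,0,0,0,0,0]])

```text
time: 10.1
tool_pos: [532.6, 208.9, 77.0]
tcp_rot: [180.0, 0.0, -1.2]
ft_force: [-0.1, -0.5, -0.1]
finger_gap: -0.2
grip_force: 0.0
```

```bash
python3 yl.py w6; python3 - <<'E'
import cv2,numpy as np
cv2.imwrite("pics/w56.png",cv2.resize(np.vstack([cv2.imread(f"pics/w{i}.png") for i in (5,6)]),None,fx=.66,fy=.66))
E
```

```text
[533.1 208.9  77.1]
yellow 363 [[529.7, 198.5, 57.5], [538.8, 206.6, 83.4], [547.7, 214.4, 84.9]]Traceback (most recent call last):
  File "yl.py", line 8, in <module>
    m=(H[:,2]<70)&(P[:,2]>60)&(P[:,2]<110)&(abs(P[:,1]-208)<25); print("finger",m.sum(),np.percentile(P[m],[0,2,50,98],axis=0).round(1).tolist())
                                                                                        ~~~~~~~~~~~~~^^^^^^^^^^^^^^^^^^^^^^^^^
    return _quantile_unchecked(
        a, q, axis, out, overwrite_input, method, keepdims, weights)
    return _ureduce(a,
                    func=_quantile_ureduce_func,
    ...<5 lines>...
                    overwrite_input=overwrite_input,
                    method=method)
    r = func(a, **kwargs)
    result = _quantile(arr,
                       quantiles=q,
    ...<2 lines>...
                       out=out,
                       weights=wgt)
    slices_having_nans = np.isnan(arr[-1, ...])
                                  ~~~^^^^^^^^^
IndexError: index -1 is out of bounds for axis 0 with size 0
[ WARN:0@0.022] global loadsave.cpp:275 findDecoder imread_('pics/w5.png'): can't open/read file: check file path/integrity
[ WARN:0@0.022] global loadsave.cpp:275 findDecoder imread_('pics/w6.png'): can't open/read file: check file path/integrity
Traceback (most recent call last):
cv2.error: OpenCV(4.12.0) :-1: error: (-5:Bad argument) in function 'resize'
> Overload resolution failed:
>  - src data type = object is not supported
>  - Expected Ptr<cv::UMat> for argument 'src'
```

```bash
python3 - <<'E'
import pickle,numpy as np,cv2
from h import *
ims=[]
for n in ("w5","w6"):
    w=pickle.load(open(n+".pkl","rb"))
    for v in range(205,345,8): print(v,world(w,[[325,v],[316,v]]).round(0).tolist())
    print("tcp proj",proj(w,[[557 if n=="w5" else 533,208.7,77.3]]))
    ims.append(w["img"][140:340,180:480])
cv2.imwrite("pics/w56.png",cv2.resize(np.vstack(ims),None,fx=1.5,fy=1.5))
E
```

```text
205 [[564.0, 206.0, 45.0], [564.0, 213.0, 45.0]]
213 [[558.0, 207.0, 45.0], [558.0, 213.0, 46.0]]
221 [[552.0, 207.0, 45.0], [553.0, 213.0, 46.0]]
229 [[550.0, 207.0, 56.0], [551.0, 213.0, 56.0]]
237 [[550.0, 207.0, 67.0], [550.0, 212.0, 67.0]]
245 [[568.0, 207.0, 113.0], [567.0, 211.0, 113.0]]
253 [[568.0, 207.0, 121.0], [568.0, 211.0, 122.0]]
261 [[568.0, 207.0, 129.0], [568.0, 211.0, 130.0]]
269 [[567.0, 207.0, 135.0], [567.0, 210.0, 134.0]]
277 [[568.0, 207.0, 141.0], [568.0, 210.0, 141.0]]
285 [[566.0, 207.0, 144.0], [566.0, 210.0, 143.0]]
293 [[563.0, 207.0, 145.0], [569.0, 210.0, 153.0]]
301 [[559.0, 207.0, 144.0], [569.0, 210.0, 157.0]]
309 [[556.0, 207.0, 144.0], [566.0, 210.0, 158.0]]
317 [[552.0, 207.0, 144.0], [561.0, 210.0, 155.0]]
325 [[548.0, 207.0, 145.0], [557.0, 210.0, 155.0]]
333 [[435.0, 209.0, 19.0], [553.0, 210.0, 154.0]]
341 [[420.0, 209.0, 12.0], [549.0, 210.0, 154.0]]
tcp proj [[321.63662401 233.74194126]]
205 [[549.0, 207.0, 73.0], [549.0, 212.0, 73.0]]
213 [[548.0, 207.0, 83.0], [549.0, 212.0, 84.0]]
221 [[544.0, 207.0, 84.0], [544.0, 212.0, 84.0]]
229 [[539.0, 207.0, 83.0], [539.0, 212.0, 83.0]]
237 [[534.0, 207.0, 84.0], [534.0, 212.0, 83.0]]
245 [[544.0, 207.0, 113.0], [544.0, 211.0, 114.0]]
253 [[544.0, 207.0, 122.0], [544.0, 211.0, 122.0]]
261 [[543.0, 207.0, 127.0], [544.0, 211.0, 128.0]]
269 [[544.0, 207.0, 135.0], [544.0, 211.0, 135.0]]
277 [[543.0, 207.0, 140.0], [543.0, 211.0, 140.0]]
285 [[542.0, 207.0, 143.0], [542.0, 211.0, 143.0]]
293 [[539.0, 207.0, 144.0], [545.0, 210.0, 152.0]]
301 [[535.0, 207.0, 143.0], [544.0, 210.0, 157.0]]
309 [[530.0, 207.0, 142.0], [542.0, 210.0, 157.0]]
317 [[527.0, 208.0, 143.0], [536.0, 211.0, 155.0]]
325 [[524.0, 208.0, 144.0], [533.0, 211.0, 155.0]]
333 [[395.0, 210.0, 1.0], [530.0, 211.0, 155.0]]
341 [[385.0, 210.0, -1.0], [526.0, 211.0, 155.0]]
tcp proj [[322.3513946  233.80163268]]
```

View pics/w56.png

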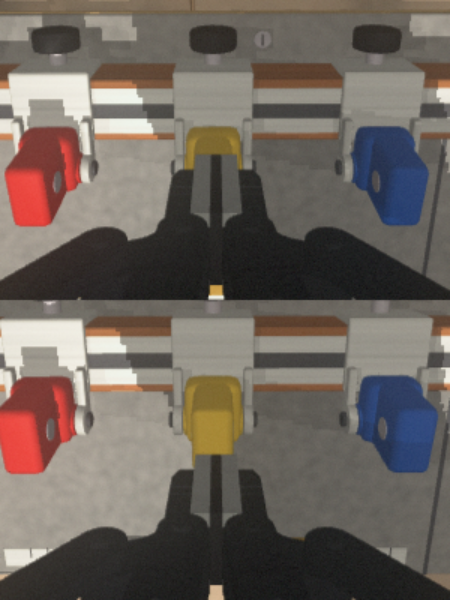

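The pictures show the fingertips' lower edge near z≈110 when the TCP reads 77. The fingers therefore pass above the stop, and the real tips sit about 30 mm higher than the reported TCP. I'll go back behind the stop and lower in small steps, checking with the camera and the force reading.

Request:
send_rows(increments=[[25,0,-10,0,0,0],[25,0,0,0,0,0],[0,0,20,0,0,0],[0,0,10,0,0,0],[0,0,0,0,0,0]])

```text
time: 10.78
tool_pos: [580.8, 207.4, 54.5]
tcp_rot: [179.9, 0.3, -1.2]
ft_force: [-0.7, 0.1, -0.3]
finger_gap: -0.1
grip_force: 0.0
```

```bash
cat > tip.py <<'E'
import sys,pickle
from bench import r
from h import *
n=sys.argv[1]; w=r.snapshot("wrist"); pickle.dump(w,open(n+".pkl","wb"))
s=r.sense();t=s["tool_pos"];print(s["time"],t.round(1),s["ft_force"].round(1),s["finger_gap"])
for v in range(225,262,3): print(v,world(w,[[325,v],[316,v]]).round(0).tolist(),w["img"][v,[325,316]].tolist())
E
python3 tip.py w7
```

```text
10.825 [581.7 207.7  55.7] [0.7 0.2 0.9] -0.19509752452415957
225 [[577.0, 206.0, 31.0], [576.0, 212.0, 30.0]] [[110, 110, 116], [109, 113, 120]]
228 [[576.0, 206.0, 35.0], [576.0, 212.0, 34.0]] [[99, 106, 109], [100, 107, 109]]
231 [[576.0, 206.0, 39.0], [576.0, 211.0, 39.0]] [[100, 105, 109], [98, 106, 108]]
234 [[576.0, 206.0, 44.0], [576.0, 211.0, 44.0]] [[96, 103, 107], [96, 102, 106]]
237 [[575.0, 206.0, 45.0], [575.0, 211.0, 46.0]] [[129, 143, 146], [134, 145, 149]]
240 [[573.0, 206.0, 45.0], [573.0, 211.0, 46.0]] [[140, 150, 153], [141, 152, 155]]
243 [[592.0, 206.0, 88.0], [592.0, 210.0, 88.0]] [[61, 65, 69], [90, 97, 98]]
246 [[592.0, 206.0, 91.0], [592.0, 210.0, 91.0]] [[40, 41, 44], [87, 91, 95]]
249 [[592.0, 206.0, 95.0], [592.0, 210.0, 94.0]] [[37, 42, 45], [88, 94, 95]]
252 [[592.0, 206.0, 97.0], [592.0, 210.0, 97.0]] [[39, 42, 42], [85, 90, 92]]
255 [[592.0, 206.0, 100.0], [592.0, 210.0, 101.0]] [[42, 43, 44], [89, 93, 96]]
258 [[591.0, 206.0, 102.0], [592.0, 210.0, 103.0]] [[40, 44, 44], [88, 93, 95]]
261 [[591.0, 206.0, 104.0], [592.0, 210.0, 106.0]] [[37, 37, 41], [87, 92, 94]]
```

The offset is about +31 mm. I'll lower until the tip is at z≈76 and push.

Request:
send_rows(increments=[[-4,0,6,0,0,0],[-4,0,5,0,0,0],[-6,0,0,0,0,0],[-6,0,0,0,0,0],[0,0,0,0,0,0]])

```text
time: 11.45
tool_pos: [563.0, 208.4, 46.4]
tcp_rot: [-180.0, -0.0, -1.2]
ft_force: [-0.0, -0.8, -0.1]
finger_gap: -0.1
grip_force: 0.0
```

Request:
send_rows(increments=[[-6,0,0,0,0,0],[-6,0,0,0,0,0],[-6,0,0,0,0,0],[-6,0,0,0,0,0],[0,0,0,0,0,0]])

```text
time: 12.08
tool_pos: [538.8, 208.8, 46.0]
tcp_rot: [180.0, 0.0, -1.2]
ft_force: [0.3, 0.4, 0.5]
finger_gap: 0.0
grip_force: 0.0
```

```bash
python3 - <<'E'
from bench import r
import pickle
from h import *
w=r.snapshot("wrist"); pickle.dump(w,open("w8.pkl","wb")); print(r.sense()["tool_pos"])
P,H,g=cloud(w,(200,100,450,330))
m=(abs(H[:,0]-27)<6)&(H[:,1]>170)&(P[:,0]>480)&(P[:,0]<580)&(abs(P[:,1]-208)<30); print("yellow",m.sum(),np.percentile(P[m],[2,50,98],axis=0).round(1).tolist() if m.sum() else "")
E
```

```text
[539.1285357  208.77017672  46.10808562]
yellow 1 [[536.7, 196.9, 53.9], [536.7, 196.9, 53.9], [536.7, 196.9, 53.9]]
```

Request:
send_rows(increments=[[0,0,-40,0,0,0],[0,5,-40,0,0,0],[-14,50,-35,0,0,0],[-14,50,-25,0,0,0],[-14,50,0,0,0,0]])

```text
time: 12.75
tool_pos: [495.5, 53.4, 189.2]
tcp_rot: [180.0, -0.3, -1.2]
ft_force: [0.7, -1.5, -0.3]
finger_gap: 0.2
grip_force: 0.0
```

Request:
send_rows(increments=[[-20,50,0,0,0,0],[-20,25,0,0,0,0],[0,0,0,0,0,0]], grip=-0.4)

```text
time: 13.12
tool_pos: [451.9, -21.0, 186.3]
tcp_rot: [180.0, -0.0, -1.4]
ft_force: [0.7, 1.1, -0.7]
finger_gap: 54.7
grip_force: 0.0
```

```bash
python3 look.py w9
```

```text
13.175 [452.6 -20.  186.4] [-1.80e+02 -6.00e-02 -1.34e+00] [0.2 1.3 0.1] 59.43601656593646
front [1.89514354e-02 5.37963338e+02]
red 40 [[524.9, 269.6, 48.2], [539.4, 271.1, 51.1], [547.0, 274.1, 55.4]]
yellow 862 [[512.6, 197.1, 26.3], [525.2, 206.6, 55.6], [538.1, 220.2, 57.6]]
blue 827 [[520.9, 120.8, 56.3], [533.8, 128.7, 82.5], [546.2, 138.4, 84.9]]
board 13728 ((494.2663879394531, -67.50404357910156), (311.48980712890625, 84.00664520263672), 88.92718505859375)
[[449.4, -222.4, -84.4], [533.3, -224.0, -0.4], [539.2, 87.4, -0.4], [455.2, 89.0, -84.5]]
```

Yellow is down (its top is now below 58). Now I'll go in front of the board with the fingers part-open and measure the tip height there.

Request:
send_rows(increments=[[-13,18,20,0,0,0],[-13,18,20,0,0,0.005],[0,0,50,0,0,0],[0,0,50,0,0,0],[0,0,0,0,0,0]])

```text
time: 13.8
tool_pos: [422.4, -53.1, 42.2]
tcp_rot: [-179.9, 0.5, -1.4]
ft_force: [0.8, -0.6, 0.3]
finger_gap: 59.8
grip_force: 0.0
```

```bash
python3 - <<'E'
from bench import r
import pickle
from h import *
w=r.snapshot("wrist"); pickle.dump(w,open("w10.pkl","wb")); s=r.sense();print(s["tool_pos"],s["tcp_rot"],s["finger_gap"],s["ft_force"])
P,H,g=cloud(w,(180,150,480,330)); t=s["tool_pos"]
m=(P[:,2]>t[2]+15)&(abs(P[:,0]-t[0])<25)&(P[:,2]<t[2]+75)&(P[:,0]<450)
for sd in (1,-1):
    q=P[m&((P[:,1]-t[1])*sd>0)]; print(len(q),np.percentile(q,[0,1,5,50,98],axis=0).round(1).tolist())
E
python3 look.py w11 | tail -3
```

```text
[424.68757322 -53.75330449  45.1119861 ] [-179.93861512    0.21498194   -1.44313071] 60.017856018753896 [ 1.02013739 -0.58046519  1.48297506]
2505 [[412.0, -24.9, 76.2], [413.2, -24.7, 78.5], [416.0, -24.5, 82.2], [431.0, -23.1, 102.5], [436.1, -10.8, 119.5]]
2520 [[410.4, -107.4, 76.1], [411.9, -102.8, 78.3], [414.5, -97.0, 81.9], [429.0, -85.6, 102.5], [434.2, -83.7, 119.5]]
front [1.87653750e-02 5.37471976e+02]
board 44526 ((494.1722412109375, -52.04150390625), (333.1623840332031, 84.6298828125), 88.92456817626953)
[[448.7, -217.8, -84.6], [533.4, -219.4, -0.0], [539.6, 113.7, 0.0], [455.0, 115.3, -84.6]]
```

Request:
send_rows(increments=[[0,2,20,0,0,0],[0,0,18,0,0,0],[0,0,10,0,0,0],[0,0,6,0,0,0],[0,0,0,0,0,0]])

```text
time: 14.52
tool_pos: [426.2, -56.9, -7.4]
tcp_rot: [180.0, -0.0, -1.5]
ft_force: [-0.1, -0.7, -0.4]
finger_gap: 59.6
grip_force: 0.0
```

Request:
send_rows(increments=[[5,0,0,0,0,0],[5,0,0,0,0,0],[5,0,0,0,0,0],[5,0,0,0,0,0],[4,0,0,0,0,0]])

```text
time: 15.15
tool_pos: [449.9, -57.4, -8.1]
tcp_rot: [-180.0, 0.0, -1.5]
ft_force: [-0.4, -0.1, 0.0]
finger_gap: 59.6
grip_force: 0.5
```

Request:
send_rows(increments=[[3,0,0,0,0,0],[3,0,0,0,0,0],[0,0,0,0,0,0]])

```text
time: 15.52
tool_pos: [455.9, -57.6, -7.9]
tcp_rot: [180.0, -0.0, -1.5]
ft_force: [-0.0, 0.8, 0.4]
finger_gap: 60.1
grip_force: 0.0
```

```bash
python3 - <<'E'
from bench import r
import pickle
from h import *
w=r.snapshot("wrist"); pickle.dump(w,open("w12.pkl","wb")); s=r.sense();t=s["tool_pos"];print(t,s["tcp_rot"],s["ft_force"])
P,H,g=cloud(w)
m=(abs(P[:,2]-30.5)<2.5)&(P[:,0]>t[0]+25)&(P[:,0]<545)&(H[:,1]>60)&(H[:,0]<24)
Q=P[m]
for y in range(-160,60,20):
    q=Q[abs(Q[:,1]-y)<5]
    if len(q)>20: print(y,np.percentile(q[:,0],98).round(1),(538+.0185*y))
q=P[(abs(P[:,0]-t[0])<25)&(P[:,2]>t[2]+15)&(P[:,2]<t[2]+75)]; print("tips",np.percentile(q,[0,1,98],axis=0).round(1).tolist())
E
```

```text
[455.85971304 -57.62380269  -7.93498896] [ 1.79999161e+02 -1.56712425e-02 -1.50059575e+00] [-0.27680978 -0.1919371  -0.65195176]
-160 527.6 535.04
-140 528.4 535.41
-120 528.7 535.78
-100 529.2 536.15
-80 530.0 536.52
-60 530.3 536.89
-40 531.1 537.26
-20 531.3 537.63
0 531.8 538.0
20 532.3 538.37
40 532.8 538.74
tips [[430.9, -231.0, 9.5], [431.5, -221.7, 10.8], [480.1, 107.7, 61.0]]
```

The board is squared up, with about 6 mm left to the fence.

Request:
send_rows(increments=[[2.5,0,0,0,0,0.003],[2,0,0,0,0,0.003],[1,0,0,0,0,0],[1,0,0,0,0,0],[0,0,0,0,0,0]])

```text
time: 16.2
tool_pos: [461.3, -57.8, -8.2]
tcp_rot: [180.0, 0.1, -1.8]
ft_force: [-6.0, -0.1, 2.3]
finger_gap: 59.7
grip_force: 2.7
```

Request:
send_rows(increments=[[1,0,0,0,0,0],[0,0,0,0,0,0]])

```text
time: 16.45
tool_pos: [461.4, -57.8, -8.4]
tcp_rot: [-180.0, 0.2, -1.8]
ft_force: [-8.8, -1.4, 5.5]
finger_gap: 59.5
grip_force: 4.7
```

Request:
send_rows(increments=[[-12,0,0,0,0,-0.013],[0,0,-35,0,0,0],[0,0,-35,0,0,0],[20,50,0,0,0,0],[20,50,0,0,0,0]], grip=1)

```text
time: 17.08
tool_pos: [490.6, -159.3, 63.4]
tcp_rot: [179.9, -0.2, -1.0]
ft_force: [0.5, -0.1, 0.6]
finger_gap: -0.0
grip_force: 0.0
```

Request:
send_rows(increments=[[17,50,0,0,0,0],[0,0,25,0,0,0],[0,0,25,0,0,0],[0,0,10,0,0,0],[0,0,0,0,0,0]])

```text
time: 17.7
tool_pos: [504.7, -208.1, 1.6]
tcp_rot: [-180.0, 0.1, -1.1]
ft_force: [1.2, -0.3, 0.7]
finger_gap: 0.1
grip_force: 0.0
```

```bash
cat > gap.py <<'E'
from bench import r
import pickle,sys
from h import *
w=r.snapshot("wrist"); pickle.dump(w,open(sys.argv[1]+".pkl","wb")); s=r.sense();t=s["tool_pos"];print(s["time"],t.round(1),s["tcp_rot"].round(2),s["ft_force"].round(1))
P,H,g=cloud(w)
m=(abs(P[:,2]-30.5)<2.5)&(P[:,0]>470)&(P[:,0]<541)&(H[:,1]>60)&(H[:,0]<24)
Q=P[m]; q=Q[abs(Q[:,0]-510)<12]; print("ends y",np.percentile(q[:,1],[.2,1,99,99.8]).round(1))
for y in range(-180,200,30):
    q=Q[abs(Q[:,1]-y)<6]
    if len(q)>40: print(y,"gap",(538+.0187*y-np.percentile(q[:,0],97)).round(1),len(q),end="; ")
q=P[(abs(H[:,0]-27)<6)&(H[:,1]>170)&(P[:,0]>490)&(P[:,0]<525)&(abs(P[:,1]-208)<25)]
if len(q)>10: print("\nyellow low part",len(q),np.percentile(q,[2,50,98],axis=0).round(1).tolist())
q=P[(abs(P[:,0]-t[0])<16)&(abs(P[:,1]-t[1])<12)&(P[:,2]>5)&(P[:,2]<80)]; print("\ntip",np.percentile(q,[0,2,98],axis=0).round(1).tolist())
E
python3 gap.py w13
```

```text
17.75 [ 505.5 -208.4    2.6] [ 1.7999e+02 -3.0000e-02 -1.0800e+00] [-0.5  0.7  0.4]
ends y [-168.1 -167.5  -48.1  -45.6]
-150 gap 5.5 2289; -120 gap 5.6 2500; -90 gap 5.7 2505; -60 gap 5.8 2482; 
tip [[493.0, -220.4, 10.3], [497.3, -219.8, 11.1], [520.2, -197.0, 79.4]]
```

Request:
send_rows(increments=[[-4,0,6,0,0,0],[0,0,6,0,0,0],[0,-8,0,0,0,0],[0,-10,0,0,0,0],[0,-4,0,0,0,0]])

```text
time: 18.38
tool_pos: [501.9, -185.5, -9.9]
tcp_rot: [-180.0, -0.0, -1.1]
ft_force: [-0.1, -0.1, 0.4]
finger_gap: 0.0
grip_force: 0.0
```

Request:
send_rows(increments=[[0,-6,0,0,0,0],[0,-7,0,0,0,0],[0,-8,0,0,0,0],[0,-8,0,0,0,0],[0,-8,0,0,0,0]])

```text
time: 19.0
tool_pos: [502.5, -148.9, -9.9]
tcp_rot: [180.0, -0.0, -1.1]
ft_force: [0.2, -1.1, 0.7]
finger_gap: 0.4
grip_force: 0.6
```

Request:
send_rows(increments=[[0,-8,0,0,0,0],[0,-8,0,0,0,0],[0,-8,0,0,0,0],[0,-6,0,0,0,0],[0,0,0,0,0,0]])

```text
time: 19.62
tool_pos: [502.8, -118.8, -10.2]
tcp_rot: [-180.0, 0.0, -1.1]
ft_force: [0.7, -0.3, 0.8]
finger_gap: -0.5
grip_force: 0.0
```

```bash
python3 gap.py w14
```

```text
19.675 [ 502.9 -119.1  -10.1] [-1.7998e+02  2.0000e-02 -1.0800e+00] [-0.1 -0.2  0.2]
ends y [-105.8 -104.5   28.8   31.3]
-90 gap 5.3 2138; -60 gap 5.5 2586; -30 gap 5.7 2921; 0 gap 5.8 2921; 30 gap 19.6 1538; 
tip [[490.7, -131.1, 10.4], [494.8, -130.5, 11.2], [517.3, -107.6, 77.7]]
```

Request:
send_rows(increments=[[0,-6,0,0,0,0],[0,-8,0,0,0,0],[0,-8,0,0,0,0],[0,-8,0,0,0,0],[0,-8,0,0,0,0]])

```text
time: 20.3
tool_pos: [503.7, -80.8, -10.0]
tcp_rot: [-180.0, 0.0, -1.1]
ft_force: [0.2, -1.6, -0.1]
finger_gap: -0.3
grip_force: 0.3
```

Request:
send_rows(increments=[[0,-8,0,0,0,0],[0,-8,0,0,0,0],[0,-8,0,0,0,0],[0,-6,0,0,0,0],[0,0,0,0,0,0]])

```text
time: 20.92
tool_pos: [504.4, -51.0, -9.9]
tcp_rot: [-180.0, -0.0, -1.1]
ft_force: [0.1, 0.5, -0.7]
finger_gap: -0.1
grip_force: 0.0
```

```bash
python3 gap.py w15
```

```text
20.975 [504.3 -51.2  -9.9] [-180.     -0.     -1.08] [-1.   1.7 -0.2]
ends y [-37.8 -36.4  97.2  99.9]
-30 gap 5.2 2100; 0 gap 5.4 2384; 30 gap 5.6 2914; 60 gap 5.6 2899; 90 gap 6.8 2612; 
tip [[492.3, -63.2, 9.7], [496.2, -62.7, 11.2], [518.9, -39.8, 77.7]]
```

Request:
send_rows(increments=[[0,-4,0,0,0,0],[0,-4,0,0,0,0],[0,-3,0,0,0,0],[0,-2,0,0,0,0],[0,0,0,0,0,0]])

```text
time: 21.6
tool_pos: [504.6, -38.2, -10.0]
tcp_rot: [-180.0, -0.0, -1.1]
ft_force: [0.6, -0.3, -0.0]
finger_gap: -0.1
grip_force: 0.0
```

Request:
send_rows(increments=[[0,-1,0,0,0,0],[0,-1,0,0,0,0],[0,-0.5,0,0,0,0]])

```text
time: 21.98
tool_pos: [504.6, -35.9, -10.0]
tcp_rot: [180.0, 0.0, -1.1]
ft_force: [-0.1, -1.2, -0.6]
finger_gap: -0.1
grip_force: 0.4
```

Request:
send_rows(increments=[[0,-0.5,0,0,0,0],[0,-0.5,0,0,0,0]])

```text
time: 22.22
tool_pos: [504.6, -34.9, -10.0]
tcp_rot: [-180.0, 0.0, -1.1]
ft_force: [-0.5, -1.0, -0.2]
finger_gap: 0.0
grip_force: 0.3
```

Request:
send_rows(increments=[[0,-0.7,0,0,0,0],[0,-0.7,0,0,0,0]])

```text
time: 22.48
tool_pos: [504.6, -33.5, -10.0]
tcp_rot: [-180.0, 0.0, -1.1]
ft_force: [-0.2, -0.0, -0.3]
finger_gap: -0.2
grip_force: 0.3
```

Request:
send_rows(increments=[[0,-0.6,0,0,0,0],[0,0,0,0,0,0]])

```text
time: 22.72
tool_pos: [504.7, -32.9, -10.0]
tcp_rot: [-180.0, 0.0, -1.1]
ft_force: [0.6, -0.0, -0.2]
finger_gap: 0.5
grip_force: 0.1
```

```bash
python3 gap.py w16
```

```text
22.775 [504.6 -32.9 -10. ] [-179.99    0.     -1.1 ] [ 0.   0.3 -0.2]
ends y [-20.4 -18.8 115.3 118.2]
0 gap 5.1 2057; 30 gap 5.4 2711; 60 gap 5.5 2908; 90 gap 5.3 2931; 120 gap 30.1 968; 
tip [[492.7, -44.9, 10.2], [496.5, -44.3, 11.2], [519.2, -21.5, 77.7]]
```

Not touching yet; I'll carry on in small steps.

Request:
send_rows(increments=[[0,-0.6,0,0,0,0],[0,-0.6,0,0,0,0]])

```text
time: 23.02
tool_pos: [504.7, -31.7, -10.0]
tcp_rot: [180.0, -0.0, -1.1]
ft_force: [-0.1, 0.2, -0.6]
finger_gap: 0.1
grip_force: 0.3
```

Request:
send_rows(increments=[[0,-0.6,0,0,0,0],[0,0,0,0,0,0]])

```text
time: 23.28
tool_pos: [504.7, -31.1, -10.0]
tcp_rot: [-180.0, -0.0, -1.1]
ft_force: [0.4, -0.3, 0.9]
finger_gap: -0.2
grip_force: 0.1
```

Request:
send_rows(increments=[[0,-0.6,0,0,0,0],[0,0,0,0,0,0]])

```text
time: 23.52
tool_pos: [504.7, -30.7, -10.0]
tcp_rot: [180.0, 0.0, -1.1]
ft_force: [-0.1, -1.1, -0.6]
finger_gap: 0.2
grip_force: 0.9
```

Request:
send_rows(increments=[[0,-0.6,0,0,0,0],[0,0,0,0,0,0]])

```text
time: 23.78
tool_pos: [504.7, -30.5, -10.0]
tcp_rot: [180.0, 0.0, -1.1]
ft_force: [0.4, -5.4, -1.0]
finger_gap: 0.1
grip_force: 2.6
```

Request:
send_rows(increments=[[0,-0.6,0,0,0,0],[0,0,0,0,0,0]])

```text
time: 24.02
tool_pos: [504.7, -30.3, -9.9]
tcp_rot: [179.9, 0.0, -1.1]
ft_force: [-0.3, -7.2, -0.1]
finger_gap: 0.1
grip_force: 3.8
```

Contact with the stop at about 7 N. I'll back off, lift and inspect.

Request:
send_rows(increments=[[0,8,0,0,0,0],[0,12,0,0,0,0],[0,0,-40,0,0,0],[0,0,-50,0,0,0],[-25,-40,-50,0,0,0]])

```text
time: 24.65
tool_pos: [483.3, -14.1, 127.7]
tcp_rot: [180.0, -0.1, -1.3]
ft_force: [0.8, 0.1, 0.3]
finger_gap: 0.1
grip_force: 0.0
```

Request:
send_rows(increments=[[-25,-40,-20,0,0,0],[-25,-40,0,0,0,0],[0,-20,0,0,0,0],[0,0,0,0,0,0],[0,0,0,0,0,0]])

```text
time: 25.28
tool_pos: [434.4, 87.7, 145.5]
tcp_rot: [180.0, 0.0, -1.1]
ft_force: [0.2, 0.2, 0.0]
finger_gap: 0.2
grip_force: 0.0
```

```bash
python3 gap.py w17; python3 look.py w18 | head -5
```

```text
25.325 [434.4  87.5 145.4] [ 1.7999e+02  2.0000e-02 -1.1400e+00] [-0.6 -1.6  0.2]
ends y [-17.4 -15.7 199.9 201.8]
0 gap 1.9 1088; 30 gap 2.0 1095; 60 gap 2.0 1070; 90 gap 2.0 1089; 120 gap 7.4 836; 150 gap 19.8 755; 180 gap 2.5 1093; 
yellow low part 506 [[511.9, 198.2, 52.2], [518.5, 208.3, 55.4], [524.5, 219.0, 57.1]]

tip [[418.4, 75.5, 9.8], [419.0, 76.4, 10.4], [449.5, 99.0, 13.5]]
25.375 [434.4  87.5 145.3] [ 1.7999e+02  2.0000e-02 -1.1600e+00] [ 0.2 -0.1 -0.3] 0.33131632498198815
front [1.82925164e-02 5.37659355e+02]
red 2292 [[523.3, 270.2, 51.6], [537.3, 275.3, 77.7], [549.6, 288.1, 84.7]]
yellow 1109 [[512.6, 197.4, 52.7], [525.9, 208.4, 55.7], [537.6, 220.8, 57.6]]
blue 166 [[527.4, 124.9, 67.0], [538.0, 137.0, 83.5], [545.9, 139.6, 85.1]]
```

View pics/w18.png

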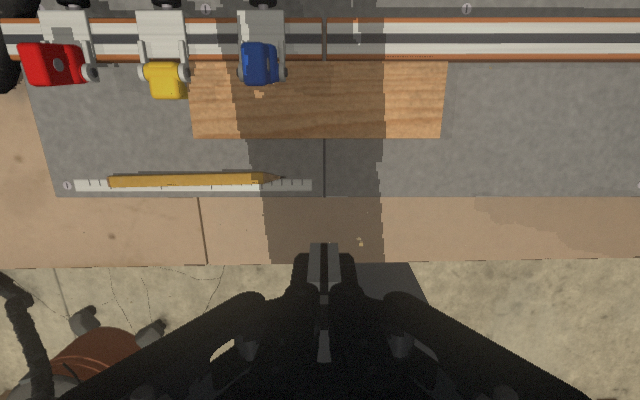

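The board's left end (192,100) sits at the yellow stop, and its back edge runs along the fence. Red and blue are up and the pencil is unmoved. Last, I'll check flushness from the front edge.

```bash
python3 - <<'E'
import pickle
from h import *
w=pickle.load(open("w18.pkl","rb")); P,H,g=cloud(w)
K=(abs(P[:,2]-31)<2)&(P[:,0]>460)&(P[:,0]<545)&(P[:,1]>-15)&(P[:,1]<198)
F=(abs(P[:,2]-42)<2.5)&(P[:,0]>525)&(P[:,0]<560)
fx=[];
for y in range(-10,200,15):
    a=P[K&(abs(P[:,1]-y)<4)]; f=P[F&(abs(P[:,1]-y)<4)]
    print(y,"front",np.percentile(a[:,0],1).round(1),"back",np.percentile(a[:,0],99).round(1),"fence",np.percentile(f[:,0],1).round(1) if len(f)>20 else None, "lim back",(537.9+.0183*y).round(1))
q=P[(abs(P[:,2]-14)<6)&(P[:,0]>425)&(P[:,0]<450)&(abs(H[:,0]-24)<8)&(H[:,1]>150)]; print("pencil",q.min(0),q.max(0))
for nm,c in (("yellow",27),):
    q=P[(abs(H[:,0]-c)<6)&(H[:,1]>170)&(P[:,0]>500)&(P[:,0]<530)&(abs(P[:,1]-208)<15)]; print(np.percentile(q[:,1],[1,5,50,95,99]))
E
```

```text
Traceback (most recent call last):
AttributeError: 'float' object has no attribute 'round'
```

```bash
python3 - <<'E'
import pickle
from h import *
w=pickle.load(open("w18.pkl","rb")); P,H,g=cloud(w)
K=(abs(P[:,2]-31)<2)&(P[:,0]>460)&(P[:,0]<545)&(P[:,1]>-15)&(P[:,1]<198)
F=(abs(P[:,2]-42)<2.5)&(P[:,0]>525)&(P[:,0]<560)
for y in range(-10,200,15):
    a=P[K&(abs(P[:,1]-y)<4)]; f=P[F&(abs(P[:,1]-y)<4)]
    print(y,*[np.round(v,1) for v in (np.percentile(a[:,0],[1,99]),np.percentile(f[:,0],1) if len(f)>20 else 0,537.9+.0183*y)])
q=P[(P[:,2]>13)&(P[:,2]<23)&(P[:,0]>425)&(P[:,0]<450)&(H[:,1]>150)]; print("pencil",q.min(0),q.max(0))
q=P[(abs(H[:,0]-27)<6)&(H[:,1]>170)&(P[:,0]>500)&(P[:,0]<530)&(abs(P[:,1]-208)<15)]; print(np.percentile(q[:,1],[1,5,50,95,99]))
E
```

```text
-10 [474.2 537.2] 537.6 537.7
5 [474.6 537.5] 537.6 538.0
20 [474.9 537.8] 537.8 538.3
35 [474.2 538.1] 538.1 538.5
50 [474.6 537.9] 538.4 538.8
65 [475.6 538.2] 538.7 539.1
80 [475.4 538.7] 538.9 539.4
95 [476.1 538.7] 539.3 539.6
110 [475.8 539. ] 539.6 539.9
125 [475.9 524.2] 0 540.2
140 [476.3 520. ] 0 540.5
155 [476.6 539.2] 540.5 540.7
170 [477.1 540.2] 540.7 541.0
185 [477.3 540.5] 541.1 541.3
pencil [430.60963061 145.89336372  15.98533049] [442.03208241 294.2746417   20.81162441]
[197.17030455 198.451412   208.34279619 218.86015761 220.87064142]
```

The board is flush with the fence (≤0.7 mm along its whole length) and touched the stop, and the arm is clear.

```bash
python3 -c "
from bench import r
print(r.hand_in())"
```

```text
the job is handed in; nothing more can be done
None
```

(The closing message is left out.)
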